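# Unload the bangle stand base and click the sockets back on their rail

### The job

The base of the bangle stand has just been bolted up, so finish the job and clear the bench: swing the toggle clamp's handle over until its arm stands up out of the way and leave it open, then lift the base out of the jig and set it down gently, upright and wholly on the cork mat, without dropping it. Push every socket that lies about, hex end up, fully home on a square stud of the socket rail until the spring ball clicks in, arranged in order of size with the largest nearest the hanging eye (empty studs do not matter), and do not disturb the other goods on the table.

Things in the scene. Friction and masses are not known exactly. Their poses are not given: they have to be found in the camera images.
- socket_a_mid (a point): Socket, the largest: its round end is 25 mm across. Steel, 38 mm tall, 75 to 90 g, on its square 26 x 26 mm collar (20 mm high, a 13.8 mm square hole below, 20 mm deep, mouth bevelled 2 mm); above it the narrower round hex end. Collar and height are the same on all five. Point on its axis, 19 mm up; z up, x and y square to the collar's flats and the hole's sides; any quarter turn fits. May be absent.
- socket_b_mid (a point): Socket, the second largest: its round end is 22 mm across. Steel, 38 mm tall, 75 to 90 g, on its square 26 x 26 mm collar (20 mm high, a 13.8 mm square hole below, 20 mm deep, mouth bevelled 2 mm); above it the narrower round hex end. Collar and height are the same on all five. Point on its axis, 19 mm up; z up, x and y square to the collar's flats and the hole's sides; any quarter turn fits. May be absent.
- socket_c_mid (a point): Socket, the middle one: its round end is 19 mm across. Steel, 38 mm tall, 75 to 90 g, on its square 26 x 26 mm collar (20 mm high, a 13.8 mm square hole below, 20 mm deep, mouth bevelled 2 mm); above it the narrower round hex end. Collar and height are the same on all five. Point on its axis, 19 mm up; z up, x and y square to the collar's flats and the hole's sides; any quarter turn fits. May be absent.
- socket_d_mid (a point): Socket, the second smallest: its round end is 16 mm across. Steel, 38 mm tall, 75 to 90 g, on its square 26 x 26 mm collar (20 mm high, a 13.8 mm square hole below, 20 mm deep, mouth bevelled 2 mm); above it the narrower round hex end. Collar and height are the same on all five. Point on its axis, 19 mm up; z up, x and y square to the collar's flats and the hole's sides; any quarter turn fits. May be absent.
- socket_e_mid (a point): Socket, the smallest: its round end is 13 mm across. Steel, 38 mm tall, 75 to 90 g, on its square 26 x 26 mm collar (20 mm high, a 13.8 mm square hole below, 20 mm deep, mouth bevelled 2 mm); above it the narrower round hex end. Collar and height are the same on all five. Point on its axis, 19 mm up; z up, x and y square to the collar's flats and the hole's sides; any quarter turn fits. May be absent.
- rail: Socket rail, fixed: block 260 x 58 mm with a channel on top, upper face 23 mm above the table; a socket's underside rests there. Five studs on its middle line at x = 100, 50, 0, -50, -100 mm (studs 0 to 4), 12.7 mm square, square to the rail, 18 mm tall, the top 6 mm tapering to 7 mm. Origin on the table under its centre; x along the rail to the end with the hanging eye (a steel ring), z up.
- ball0 (a joint): Spring ball on the +y side of stud 0 (0 is next to the eye), 7.1 mm above the channel, 2.6 mm proud. 0 = out, grows as pressed in (m, to 0.0028). A socket's collar presses it in by 1 to 2 mm on the way down (about 5 to 10 N on the socket) and over the last 2 mm it springs out into the socket's groove: the click. It then holds the socket against a light pull.
- ball1 (a joint): Spring ball on the +y side of stud 1 (0 is next to the eye), 7.1 mm above the channel, 2.6 mm proud. 0 = out, grows as pressed in (m, to 0.0028). A socket's collar presses it in by 1 to 2 mm on the way down (about 5 to 10 N on the socket) and over the last 2 mm it springs out into the socket's groove: the click. It then holds the socket against a light pull.
- ball2 (a joint): Spring ball on the +y side of stud 2 (0 is next to the eye), 7.1 mm above the channel, 2.6 mm proud. 0 = out, grows as pressed in (m, to 0.0028). A socket's collar presses it in by 1 to 2 mm on the way down (about 5 to 10 N on the socket) and over the last 2 mm it springs out into the socket's groove: the click. It then holds the socket against a light pull.
- ball3 (a joint): Spring ball on the +y side of stud 3 (0 is next to the eye), 7.1 mm above the channel, 2.6 mm proud. 0 = out, grows as pressed in (m, to 0.0028). A socket's collar presses it in by 1 to 2 mm on the way down (about 5 to 10 N on the socket) and over the last 2 mm it springs out into the socket's groove: the click. It then holds the socket against a light pull.
- ball4 (a joint): Spring ball on the +y side of stud 4 (0 is next to the eye), 7.1 mm above the channel, 2.6 mm proud. 0 = out, grows as pressed in (m, to 0.0028). A socket's collar presses it in by 1 to 2 mm on the way down (about 5 to 10 N on the socket) and over the last 2 mm it springs out into the socket's groove: the click. It then holds the socket against a light pull.
- jig: Assembly jig, fixed: plywood board 280 x 110 mm, 18 mm thick, long along x, with low wooden stops (up to 30 mm above the table) around the stand base, about 1.5 mm clear of it, and a toggle clamp on its +x half. Origin on the table, 5 mm in +x from the board's centre; x from the stand base towards the clamp (roughly away from the robot), y across, z up.
- clamp_handle (a joint): Clamp handle: 0 = upright (clamped); grows as it is swung over towards the jig's +x, to 1.3 rad (nearly lying). Pivot at x 99, y 0, z 33 mm in the jig's frame, axis along y. Its black sleeve, 18 mm thick, reaches from 36 to 121 mm from the pivot. Stiff (about 2 N at the sleeve), over centre in the first 0.05 rad, stays where it is left.
- clamp_arm (a joint): Holding arm of the clamp, moved by the handle through its linkage: 0 = down, its rubber foot on the end of the stand base; 1.3 and more = standing up clear of it; 1.75 with the handle fully over (1.3 comes at handle 1.1). 82 mm long, 13 mm wide, pivot at x 62, z 50 mm in the jig's frame; it cannot be lifted by itself while the handle is upright.
- base_post (a point): The stand base: dark hardwood plate 150 x 64 mm, 22 mm thick, with an upright square post 26 x 26 mm, 80 mm tall, in its middle and four bolt heads near its corners; about 280 g. Point in the post's middle line, 68 mm above the underside (post top: 102 mm). x along the plate towards the clamped end, sides of post and plate parallel, z up. In the jig its underside is 18 mm above the table.
- base_end0 (a point): Middle of the underside edge of the stand base at its -x end (75 mm from its centre).
- base_end1 (a point): Middle of the underside edge of the stand base at its +x end (75 mm from its centre), the clamped end.
- mat: Cork mat, fixed, 110 mm (x) by 210 mm (y), 4 mm thick. Origin on the table under its centre.
- bangles: Bystander, not to be disturbed: a stack of three bangles, 66 mm across and 14 mm high, lying flat among the sockets. Origin at its underside.
- carving: Bystander, not to be disturbed: a carved dark wooden figure, 42 mm across, 150 mm tall, standing at the back. Origin at its underside.
- beads: Bystander, not to be disturbed: a wooden bowl of beads, 110 mm across, 40 mm high, at the back. Origin at its underside.
- ratchet: Bystander, not to be disturbed: a ratchet handle lying at the back, about 210 mm long, 22 mm high; origin near its middle, x towards its head. Origin at its underside.
- glue: Bystander, not to be disturbed: a white glue bottle, 44 mm across, 120 mm tall, standing at the back right. Origin at its underside.
- hippo: Bystander, not to be disturbed: a carved wooden hippo, 115 x 42 mm, 55 mm high, at the left. Origin at its underside.

How it is judged (in metres and radians):
On the way, in this order (a step that is already met when the one before it is completed fails the run):
1. the toggle clamp is swung open: its arm stands up (more than 1.3 rad) (value of joint clamp_arm above 1.3 rad), for 0.2 s.
2. the stand base is lifted out of the jig, its underside at least 30 mm above the board (height (world z) of each of base_end0, base_end1 above 0.048 m), for 0.1 s.
At the end, for the whole second after the job is handed in: Each socket is upright on a stud: axis within 3 mm, underside within 1.5 mm of the channel, that ball out (pressed under 0.9 mm); of any two the larger is nearer the eye. The base rests upright on the mat (ends at most 5 mm over its edge). Clamp arm up (over 1.3 rad) (((x of socket_a_mid in the frame of rail between 0.097 and 0.103 m and y of socket_a_mid in the frame of rail between -0.003 and 0.003 m and z of socket_a_mid in the frame of rail below 0.0435 m and value of joint ball0 below 0.0009 m and angle between socket_a_mid's own z axis and vertical below 0.09 rad and linear speed of socket_a below 0.02 m/s) or (x of socket_a_mid in the frame of rail between 0.047 and 0.053 m and y of socket_a_mid in the frame of rail between -0.003 and 0.003 m and z of socket_a_mid in the frame of rail below 0.0435 m and value of joint ball1 below 0.0009 m and angle between socket_a_mid's own z axis and vertical below 0.09 rad and linear speed of socket_a below 0.02 m/s) or (x of socket_a_mid in the frame of rail between -0.003 and 0.003 m and y of socket_a_mid in the frame of rail between -0.003 and 0.003 m and z of socket_a_mid in the frame of rail below 0.0435 m and value of joint ball2 below 0.0009 m and angle between socket_a_mid's own z axis and vertical below 0.09 rad and linear speed of socket_a below 0.02 m/s) or (x of socket_a_mid in the frame of rail between -0.053 and -0.047 m and y of socket_a_mid in the frame of rail between -0.003 and 0.003 m and z of socket_a_mid in the frame of rail below 0.0435 m and value of joint ball3 below 0.0009 m and angle between socket_a_mid's own z axis and vertical below 0.09 rad and linear speed of socket_a below 0.02 m/s) or (x of socket_a_mid in the frame of rail between -0.103 and -0.097 m and y of socket_a_mid in the frame of rail between -0.003 and 0.003 m and z of socket_a_mid in the frame of rail below 0.0435 m and value of joint ball4 below 0.0009 m and angle between socket_a_mid's own z axis and vertical below 0.09 rad and linear speed of socket_a below 0.02 m/s)) and ((x of socket_b_mid in the frame of rail between 0.097 and 0.103 m and y of socket_b_mid in the frame of rail between -0.003 and 0.003 m and z of socket_b_mid in the frame of rail below 0.0435 m and value of joint ball0 below 0.0009 m and angle between socket_b_mid's own z axis and vertical below 0.09 rad and linear speed of socket_b below 0.02 m/s) or (x of socket_b_mid in the frame of rail between 0.047 and 0.053 m and y of socket_b_mid in the frame of rail between -0.003 and 0.003 m and z of socket_b_mid in the frame of rail below 0.0435 m and value of joint ball1 below 0.0009 m and angle between socket_b_mid's own z axis and vertical below 0.09 rad and linear speed of socket_b below 0.02 m/s) or (x of socket_b_mid in the frame of rail between -0.003 and 0.003 m and y of socket_b_mid in the frame of rail between -0.003 and 0.003 m and z of socket_b_mid in the frame of rail below 0.0435 m and value of joint ball2 below 0.0009 m and angle between socket_b_mid's own z axis and vertical below 0.09 rad and linear speed of socket_b below 0.02 m/s) or (x of socket_b_mid in the frame of rail between -0.053 and -0.047 m and y of socket_b_mid in the frame of rail between -0.003 and 0.003 m and z of socket_b_mid in the frame of rail below 0.0435 m and value of joint ball3 below 0.0009 m and angle between socket_b_mid's own z axis and vertical below 0.09 rad and linear speed of socket_b below 0.02 m/s) or (x of socket_b_mid in the frame of rail between -0.103 and -0.097 m and y of socket_b_mid in the frame of rail between -0.003 and 0.003 m and z of socket_b_mid in the frame of rail below 0.0435 m and value of joint ball4 below 0.0009 m and angle between socket_b_mid's own z axis and vertical below 0.09 rad and linear speed of socket_b below 0.02 m/s)) and ((x of socket_c_mid in the frame of rail between 0.097 and 0.103 m and y of socket_c_mid in the frame of rail between -0.003 and 0.003 m and z of socket_c_mid in the frame of rail below 0.0435 m and value of joint ball0 below 0.0009 m and angle between socket_c_mid's own z axis and vertical below 0.09 rad and linear speed of socket_c below 0.02 m/s) or (x of socket_c_mid in the frame of rail between 0.047 and 0.053 m and y of socket_c_mid in the frame of rail between -0.003 and 0.003 m and z of socket_c_mid in the frame of rail below 0.0435 m and value of joint ball1 below 0.0009 m and angle between socket_c_mid's own z axis and vertical below 0.09 rad and linear speed of socket_c below 0.02 m/s) or (x of socket_c_mid in the frame of rail between -0.003 and 0.003 m and y of socket_c_mid in the frame of rail between -0.003 and 0.003 m and z of socket_c_mid in the frame of rail below 0.0435 m and value of joint ball2 below 0.0009 m and angle between socket_c_mid's own z axis and vertical below 0.09 rad and linear speed of socket_c below 0.02 m/s) or (x of socket_c_mid in the frame of rail between -0.053 and -0.047 m and y of socket_c_mid in the frame of rail between -0.003 and 0.003 m and z of socket_c_mid in the frame of rail below 0.0435 m and value of joint ball3 below 0.0009 m and angle between socket_c_mid's own z axis and vertical below 0.09 rad and linear speed of socket_c below 0.02 m/s) or (x of socket_c_mid in the frame of rail between -0.103 and -0.097 m and y of socket_c_mid in the frame of rail between -0.003 and 0.003 m and z of socket_c_mid in the frame of rail below 0.0435 m and value of joint ball4 below 0.0009 m and angle between socket_c_mid's own z axis and vertical below 0.09 rad and linear speed of socket_c below 0.02 m/s)) and ((x of socket_d_mid in the frame of rail between 0.097 and 0.103 m and y of socket_d_mid in the frame of rail between -0.003 and 0.003 m and z of socket_d_mid in the frame of rail below 0.0435 m and value of joint ball0 below 0.0009 m and angle between socket_d_mid's own z axis and vertical below 0.09 rad and linear speed of socket_d below 0.02 m/s) or (x of socket_d_mid in the frame of rail between 0.047 and 0.053 m and y of socket_d_mid in the frame of rail between -0.003 and 0.003 m and z of socket_d_mid in the frame of rail below 0.0435 m and value of joint ball1 below 0.0009 m and angle between socket_d_mid's own z axis and vertical below 0.09 rad and linear speed of socket_d below 0.02 m/s) or (x of socket_d_mid in the frame of rail between -0.003 and 0.003 m and y of socket_d_mid in the frame of rail between -0.003 and 0.003 m and z of socket_d_mid in the frame of rail below 0.0435 m and value of joint ball2 below 0.0009 m and angle between socket_d_mid's own z axis and vertical below 0.09 rad and linear speed of socket_d below 0.02 m/s) or (x of socket_d_mid in the frame of rail between -0.053 and -0.047 m and y of socket_d_mid in the frame of rail between -0.003 and 0.003 m and z of socket_d_mid in the frame of rail below 0.0435 m and value of joint ball3 below 0.0009 m and angle between socket_d_mid's own z axis and vertical below 0.09 rad and linear speed of socket_d below 0.02 m/s) or (x of socket_d_mid in the frame of rail between -0.103 and -0.097 m and y of socket_d_mid in the frame of rail between -0.003 and 0.003 m and z of socket_d_mid in the frame of rail below 0.0435 m and value of joint ball4 below 0.0009 m and angle between socket_d_mid's own z axis and vertical below 0.09 rad and linear speed of socket_d below 0.02 m/s)) and ((x of socket_e_mid in the frame of rail between 0.097 and 0.103 m and y of socket_e_mid in the frame of rail between -0.003 and 0.003 m and z of socket_e_mid in the frame of rail below 0.0435 m and value of joint ball0 below 0.0009 m and angle between socket_e_mid's own z axis and vertical below 0.09 rad and linear speed of socket_e below 0.02 m/s) or (x of socket_e_mid in the frame of rail between 0.047 and 0.053 m and y of socket_e_mid in the frame of rail between -0.003 and 0.003 m and z of socket_e_mid in the frame of rail below 0.0435 m and value of joint ball1 below 0.0009 m and angle between socket_e_mid's own z axis and vertical below 0.09 rad and linear speed of socket_e below 0.02 m/s) or (x of socket_e_mid in the frame of rail between -0.003 and 0.003 m and y of socket_e_mid in the frame of rail between -0.003 and 0.003 m and z of socket_e_mid in the frame of rail below 0.0435 m and value of joint ball2 below 0.0009 m and angle between socket_e_mid's own z axis and vertical below 0.09 rad and linear speed of socket_e below 0.02 m/s) or (x of socket_e_mid in the frame of rail between -0.053 and -0.047 m and y of socket_e_mid in the frame of rail between -0.003 and 0.003 m and z of socket_e_mid in the frame of rail below 0.0435 m and value of joint ball3 below 0.0009 m and angle between socket_e_mid's own z axis and vertical below 0.09 rad and linear speed of socket_e below 0.02 m/s) or (x of socket_e_mid in the frame of rail between -0.103 and -0.097 m and y of socket_e_mid in the frame of rail between -0.003 and 0.003 m and z of socket_e_mid in the frame of rail below 0.0435 m and value of joint ball4 below 0.0009 m and angle between socket_e_mid's own z axis and vertical below 0.09 rad and linear speed of socket_e below 0.02 m/s)) and ((x of socket_a_mid in the frame of rail above -0.125 m and x of socket_b_mid in the frame of rail below -0.125 m) or (x of socket_a_mid in the frame of rail above -0.075 m and x of socket_b_mid in the frame of rail below -0.075 m) or (x of socket_a_mid in the frame of rail above -0.025 m and x of socket_b_mid in the frame of rail below -0.025 m) or (x of socket_a_mid in the frame of rail above 0.025 m and x of socket_b_mid in the frame of rail below 0.025 m) or (x of socket_a_mid in the frame of rail above 0.075 m and x of socket_b_mid in the frame of rail below 0.075 m) or (x of socket_a_mid in the frame of rail above 0.125 m and x of socket_b_mid in the frame of rail below 0.125 m)) and ((x of socket_a_mid in the frame of rail above -0.125 m and x of socket_c_mid in the frame of rail below -0.125 m) or (x of socket_a_mid in the frame of rail above -0.075 m and x of socket_c_mid in the frame of rail below -0.075 m) or (x of socket_a_mid in the frame of rail above -0.025 m and x of socket_c_mid in the frame of rail below -0.025 m) or (x of socket_a_mid in the frame of rail above 0.025 m and x of socket_c_mid in the frame of rail below 0.025 m) or (x of socket_a_mid in the frame of rail above 0.075 m and x of socket_c_mid in the frame of rail below 0.075 m) or (x of socket_a_mid in the frame of rail above 0.125 m and x of socket_c_mid in the frame of rail below 0.125 m)) and ((x of socket_a_mid in the frame of rail above -0.125 m and x of socket_d_mid in the frame of rail below -0.125 m) or (x of socket_a_mid in the frame of rail above -0.075 m and x of socket_d_mid in the frame of rail below -0.075 m) or (x of socket_a_mid in the frame of rail above -0.025 m and x of socket_d_mid in the frame of rail below -0.025 m) or (x of socket_a_mid in the frame of rail above 0.025 m and x of socket_d_mid in the frame of rail below 0.025 m) or (x of socket_a_mid in the frame of rail above 0.075 m and x of socket_d_mid in the frame of rail below 0.075 m) or (x of socket_a_mid in the frame of rail above 0.125 m and x of socket_d_mid in the frame of rail below 0.125 m)) and ((x of socket_a_mid in the frame of rail above -0.125 m and x of socket_e_mid in the frame of rail below -0.125 m) or (x of socket_a_mid in the frame of rail above -0.075 m and x of socket_e_mid in the frame of rail below -0.075 m) or (x of socket_a_mid in the frame of rail above -0.025 m and x of socket_e_mid in the frame of rail below -0.025 m) or (x of socket_a_mid in the frame of rail above 0.025 m and x of socket_e_mid in the frame of rail below 0.025 m) or (x of socket_a_mid in the frame of rail above 0.075 m and x of socket_e_mid in the frame of rail below 0.075 m) or (x of socket_a_mid in the frame of rail above 0.125 m and x of socket_e_mid in the frame of rail below 0.125 m)) and ((x of socket_b_mid in the frame of rail above -0.125 m and x of socket_c_mid in the frame of rail below -0.125 m) or (x of socket_b_mid in the frame of rail above -0.075 m and x of socket_c_mid in the frame of rail below -0.075 m) or (x of socket_b_mid in the frame of rail above -0.025 m and x of socket_c_mid in the frame of rail below -0.025 m) or (x of socket_b_mid in the frame of rail above 0.025 m and x of socket_c_mid in the frame of rail below 0.025 m) or (x of socket_b_mid in the frame of rail above 0.075 m and x of socket_c_mid in the frame of rail below 0.075 m) or (x of socket_b_mid in the frame of rail above 0.125 m and x of socket_c_mid in the frame of rail below 0.125 m)) and ((x of socket_b_mid in the frame of rail above -0.125 m and x of socket_d_mid in the frame of rail below -0.125 m) or (x of socket_b_mid in the frame of rail above -0.075 m and x of socket_d_mid in the frame of rail below -0.075 m) or (x of socket_b_mid in the frame of rail above -0.025 m and x of socket_d_mid in the frame of rail below -0.025 m) or (x of socket_b_mid in the frame of rail above 0.025 m and x of socket_d_mid in the frame of rail below 0.025 m) or (x of socket_b_mid in the frame of rail above 0.075 m and x of socket_d_mid in the frame of rail below 0.075 m) or (x of socket_b_mid in the frame of rail above 0.125 m and x of socket_d_mid in the frame of rail below 0.125 m)) and ((x of socket_b_mid in the frame of rail above -0.125 m and x of socket_e_mid in the frame of rail below -0.125 m) or (x of socket_b_mid in the frame of rail above -0.075 m and x of socket_e_mid in the frame of rail below -0.075 m) or (x of socket_b_mid in the frame of rail above -0.025 m and x of socket_e_mid in the frame of rail below -0.025 m) or (x of socket_b_mid in the frame of rail above 0.025 m and x of socket_e_mid in the frame of rail below 0.025 m) or (x of socket_b_mid in the frame of rail above 0.075 m and x of socket_e_mid in the frame of rail below 0.075 m) or (x of socket_b_mid in the frame of rail above 0.125 m and x of socket_e_mid in the frame of rail below 0.125 m)) and ((x of socket_c_mid in the frame of rail above -0.125 m and x of socket_d_mid in the frame of rail below -0.125 m) or (x of socket_c_mid in the frame of rail above -0.075 m and x of socket_d_mid in the frame of rail below -0.075 m) or (x of socket_c_mid in the frame of rail above -0.025 m and x of socket_d_mid in the frame of rail below -0.025 m) or (x of socket_c_mid in the frame of rail above 0.025 m and x of socket_d_mid in the frame of rail below 0.025 m) or (x of socket_c_mid in the frame of rail above 0.075 m and x of socket_d_mid in the frame of rail below 0.075 m) or (x of socket_c_mid in the frame of rail above 0.125 m and x of socket_d_mid in the frame of rail below 0.125 m)) and ((x of socket_c_mid in the frame of rail above -0.125 m and x of socket_e_mid in the frame of rail below -0.125 m) or (x of socket_c_mid in the frame of rail above -0.075 m and x of socket_e_mid in the frame of rail below -0.075 m) or (x of socket_c_mid in the frame of rail above -0.025 m and x of socket_e_mid in the frame of rail below -0.025 m) or (x of socket_c_mid in the frame of rail above 0.025 m and x of socket_e_mid in the frame of rail below 0.025 m) or (x of socket_c_mid in the frame of rail above 0.075 m and x of socket_e_mid in the frame of rail below 0.075 m) or (x of socket_c_mid in the frame of rail above 0.125 m and x of socket_e_mid in the frame of rail below 0.125 m)) and ((x of socket_d_mid in the frame of rail above -0.125 m and x of socket_e_mid in the frame of rail below -0.125 m) or (x of socket_d_mid in the frame of rail above -0.075 m and x of socket_e_mid in the frame of rail below -0.075 m) or (x of socket_d_mid in the frame of rail above -0.025 m and x of socket_e_mid in the frame of rail below -0.025 m) or (x of socket_d_mid in the frame of rail above 0.025 m and x of socket_e_mid in the frame of rail below 0.025 m) or (x of socket_d_mid in the frame of rail above 0.075 m and x of socket_e_mid in the frame of rail below 0.075 m) or (x of socket_d_mid in the frame of rail above 0.125 m and x of socket_e_mid in the frame of rail below 0.125 m)) and y of base_end0 in the frame of mat between -0.11 and 0.11 m and x of base_end0 in the frame of mat between -0.028 and 0.028 m and height (world z) of each of base_end0, base_end1 below 0.008 m and y of base_end1 in the frame of mat between -0.11 and 0.11 m and x of base_end1 in the frame of mat between -0.028 and 0.028 m and angle between base_post's own z axis and vertical below 0.08 rad and linear speed of base below 0.02 m/s and value of joint clamp_arm above 1.3 rad); the robot touches nothing.
It fails at once if one of the other goods on the table is moved by more than 5 cm (distance of any of bangles, carving, beads, ratchet, glue, hippo from where it was at the start of the episode above 0.05 m).
It fails at once if the stand base is dropped (falls freely faster than 0.5 m/s) (linear speed of base above 0.5 m/s and contact force between the fingers and base below 0.05 N).
Of socket_a, socket_b, socket_c, socket_d, socket_e only 3 to 5 are there at a start; the rules pass over those that are not, and their reading is None.
At some moment in a run one of socket_a, socket_b, socket_c, socket_d, socket_e may be knocked a few centimetres aside while the robot is not near it.
It also fails if it takes over 210 s, if anything falls off the work surface, if the arm or the gripper's body presses on something with over 40 N, if the wrist force passes 120 N, or if a joint passes its speed limit or range.

### The arm

A 6-joint arm with a two-finger parallel gripper is mounted at the origin on the work surface. World frame = base frame: x ahead of the robot, y to its left, z up, the work surface at z = 0. Lengths are in mm, angles in degrees, forces in N, time in s.
With the tool pointing down it reaches from about 350 to 850 mm from the base axis. Payload 8.1 kg.
Tool frame: the origin (TCP) lies at the centre of the arm's flange, where the gripper is bolted on; the fingertips stand 173 mm ahead of it and the grasp point (between the pads) lies 155 mm ahead of it; z points along the fingers, y is the line along which they close (so a half turn about z gives the same grasp; the last joint's range is limited). The gripper opens to 85 mm and grips with 20 to 120 N. Pads are 22 mm wide; open, the fingers measure 114 mm over their backs; the gripper's body (76 mm by 85 mm) begins 54 mm behind the grasp point. The pads swing forward as they close: fully open they stand 13 mm farther back than shut.
Start: joints at [-80.581, 7.471, 85.268, -0, 87.261, -4.893], TCP at [148.347, -581.378, 404.692] pointing down, gripper open.
Joint ranges: [-169.43, 169.43], [-51.17, 129.36], [1.28, 143.12], [-76.62, 256.62], [0, 156.53], [-152.29, 152.29]. Speed limits (degrees/s): [136.94, 136.94, 159.86, 180, 180, 180].

### API

Orientations are given as [roll, pitch, yaw] about the fixed x, y, z axes, in that order (R = Rz(yaw) Ry(pitch) Rx(roll)).
In Python, from bench import * gives the robot as it stands.
- The arm moves only by the shell command python3 -m jog 'ROWS' [FORCE]. ROWS is text: rows parted by semicolons, each of 7 numbers parted by spaces: the shift along the tool's x, y, z scaled (see below), then the turn, a rotation vector about the tool's x, y, z scaled (see below), then the closure, from -1 (fully open) to 1 (shut). In form: tx ty tz wx wy wz hand; .... A call has 1 to 5 rows; each row shifts and turns the commanded pose from where the row before left it, along the tool's axes as they then stand; what a row does not reach is not made up. The controller multiplies each number of a shift by 0.1 m and each number of a turn by 60 degrees. A row lasts 1/8 s, in which the tool goes at most 62.5 mm and 10.7 degrees, less where a joint would pass 70% of its speed; a pose out of reach is approached as far as the arm can. A call with a number of a shift or a turn outside -1 to 1 is refused whole. A call with a gripper value outside its range is refused whole. The fingers move at their own pace and stop on an object; FORCE is the grip in N (left out, the last holds). Time passes only in rows, so rows that do not move let the fingers close. It gives the time, the measured TCP pose, the force, the opening and the grip force at its end, in the units of the state.
- sense(): the state, without advancing time (a new reading comes with each control period).
- snapshot(name): name is "scene" or "top" or "wrist"; returns a dict with "img" (480x640x3 uint8, red, green, blue), "fx", "fy", "cx", "cy" (pixels), "extrinsics" (4x4, takes a point from camera to world coordinates). Camera axes: x right, y down, z forward; pixel columns grow to the right and rows downward; lengths in mm; the calibration is good to about 2 mm. A picture is of the moment at which its call begins. There is no depth.
- hand_in(): hands the job in; it is judged then, once.
The state is a dict: "time": time; "joint_pos": joint angles; "qd": joint speeds; "joint_efforts": joint torques, N m; "tool_pos": TCP position; "tcp_rot": TCP orientation; "ft_force": force on the tool from outside, world axes, zero at the start; "wrist_torque": the same for the moment, N m; "finger_gap": finger opening in mm; "grip_force": force on a finger pad.
Only numpy, scipy, OpenCV 4.12 (cv2) and the standard library are available. Lean on these libraries where they do the work, as an engineer would, in place of code of your own. Each camera call takes 0.05 s, during which the arm holds its last target. There are 200 camera calls.

## Working session

There is one attempt and no reset: what is moved stays moved. The work goes in short steps, Python scripts to look and compute and a shell command to move; the robot and the scene stay as the last step left them, time stands still between calls to the robot, and variables do not carry over. Pictures are saved under pics/ and viewed, at most 14 in all, crops included, and the job is handed in when it is done.

```bash
mkdir -p pics; ls
cat > h.py <<'E'
from bench import *
import numpy as np, cv2
from scipy.spatial.transform import Rotation as R
def save(name,fn):
    s=snapshot(name); cv2.imwrite('pics/'+fn,s['img'][:,:,::-1]); np.save('pics/'+fn+'.npy',s,allow_pickle=True); return s
def load(fn): return np.load('pics/'+fn+'.npy',allow_pickle=True).item()
def p2w(s,u,v,z):
    E=np.array(s['extrinsics']); d=E[:3,:3]@np.array([(u-s['cx'])/s['fx'],(v-s['cy'])/s['fy'],1]); o=E[:3,3]
    return o+d*(z-o[2])/d[2]
def w2p(s,p):
    E=np.array(s['extrinsics']); c=E[:3,:3].T@(np.array(p)-E[:3,3]); return np.array([s['fx']*c[0]/c[2]+s['cx'],s['fy']*c[1]/c[2]+s['cy']])
E
python3 - <<'E'
from h import *
for n in ['scene','top']:
    s=save(n,n+'0.png'); print(n,s['fx'],np.round(s['extrinsics'],3).tolist())
print(sense())
E
```

```text
pics
scene 538.899257996464 [[-0.781, 0.391, -0.487, 1146.94], [0.625, 0.484, -0.613, 764.278], [-0.004, -0.783, -0.622, 805.895], [0.0, 0.0, 0.0, 1.0]]
top 485.5257508723515 [[0.054, -0.975, 0.216, 327.184], [-0.999, -0.052, 0.014, 54.974], [-0.002, -0.217, -0.976, 1247.194], [0.0, 0.0, 0.0, 1.0]]
{'time': 0.1, 'joint_pos': array([-8.05795746e+01,  7.51062452e+00,  8.53231071e+01,  5.01158526e-05,
        8.72612645e+01, -4.89383378e+00]), 'qd': array([-0.01808277, -0.09933103, -0.06703733, -0.0327158 , -0.08209218,
       -0.01268354]), 'joint_efforts': array([-1.35112405e-04, -5.70951641e+01, -5.01942229e+01, -2.42317656e-04,
        7.98809517e-03,  2.23663920e-05]), 'tool_pos': array([ 148.32437078, -581.16596365,  403.75007463]), 'tcp_rot': array([-1.79905354e+02, -8.15395780e-03,  1.43142500e+01]), 'ft_force': array([-0.67516979,  0.97767944, -0.67976202]), 'wrist_torque': array([0.0004986 , 0.01958632, 0.03917313]), 'grip_force': 0.0, 'finger_gap': 85.23900208654064}
```

View pics/top0.png

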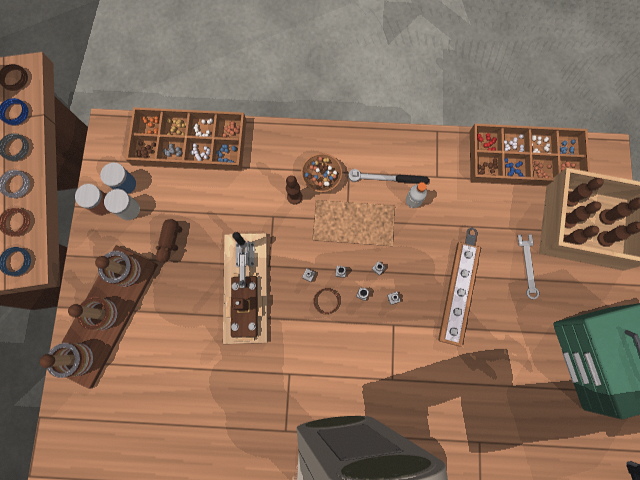

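View pics/scene0.png

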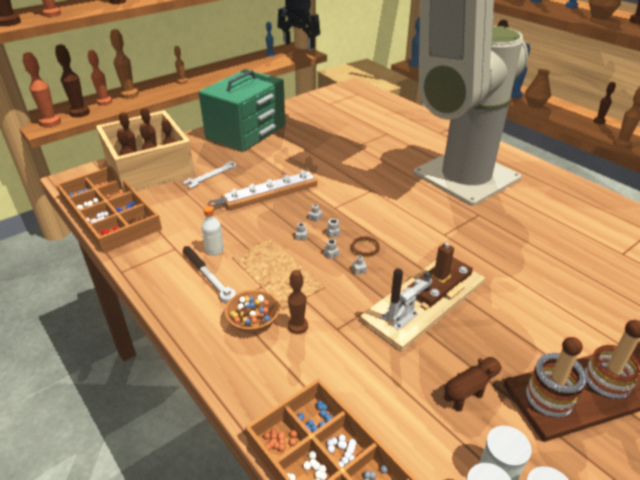

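The top view shows five sockets at about (309,275), (341,271), (379,268), (363,294), (394,298). The jig is at (246,290), the mat at (354,222), and the rail runs from its eye at (472,238) down to (453,341). I'll enlarge this area next.

Run:
```python
from h import *
s=load('top0.png'); c=s['img'][195:350,215:490]
cv2.imwrite('pics/crop0.png',cv2.resize(c,None,fx=2.9,fy=2.9,interpolation=cv2.INTER_CUBIC)[:,:,::-1])
for n,(u,v,z) in dict(s1=(309,275,30),s2=(341,271,30),s3=(379,268,30),s4=(363,294,30),s5=(394,298,30),r0=(469,254,41),r4=(453,331,41),jl=(224,343,18),jr=(267,342,18),jtl=(224,234,18),jtr=(270,234,18),post=(239,304,120),m0=(315,201,4),m1=(395,205,4),m2=(393,245,4),m3=(313,241,4)).items(): print(n,np.round(p2w(s,u,v,z),0))
```

```text
s1 [505. 107.  30.]
s2 [519.  26.  30.]
s3 [532. -70.  30.]
s4 [464. -32.  30.]
s5 [ 458. -109.   30.]
r0 [ 578. -294.   41.]
r4 [ 384. -253.   41.]
jl [326. 307.  18.]
jr [334. 201.  18.]
jtl [602. 334.  18.]
jtr [609. 215.  18.]
post [416. 260. 120.]
m0 [708. 104.   4.]
m1 [ 709. -110.    4.]
m2 [ 599. -107.    4.]
m3 [599. 103.   4.]
```

View pics/crop0.png

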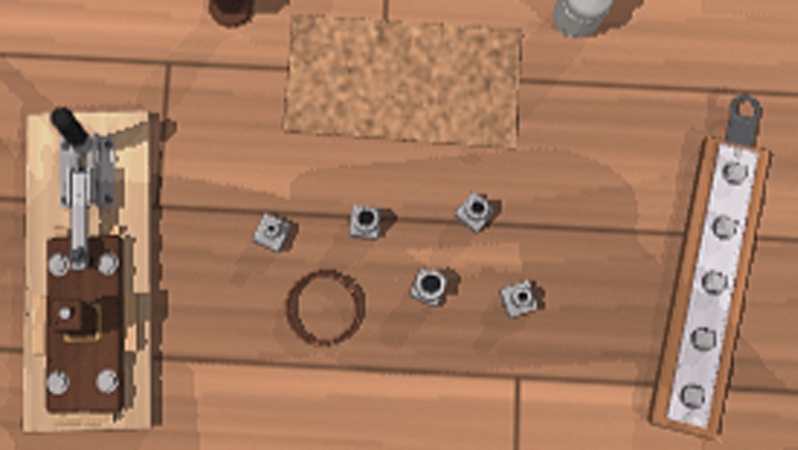

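The crop confirms one bangle stack at crop px (325,307), five upright sockets of mixed sizes, the rail's eye at the top (743,115), and the clamp handle upright. I'll move over the sockets for a wrist view.

```bash
python3 -m jog '0 0 0 0 0 0.119 -1;0 0 0 0 0 0.119 -1' ; python3 -m jog '.28 -.48 0 0 0 0 -1;.28 -.48 0 0 0 0 -1;.28 -.48 0 0 0 0 -1;.28 -.48 0 0 0 0 -1;.28 -.48 0 0 0 0 -1'; python3 -m jog '.28 -.48 0 0 0 0 -1;.28 -.48 0 0 0 0 -1;.28 -.48 0 0 0 0 -1;.28 -.48 0 0 0 0 -1;.28 -.48 0 0 0 0 -1'; python3 -m jog '.28 -.48 0 0 0 0 -1;.28 -.48 0 0 0 0 -1;0 0 0 0 0 0 -1'
python3 - <<'E'
from h import *
s=save('wrist','w1.png'); print(s['fx'],np.round(s['extrinsics'],3).tolist()); print(sense()['tool_pos'],sense()['tcp_rot'],sense()['joint_pos'])
E
```

```text
time: 0.35
tool_pos: [148.3, -581.2, 404.1]
tcp_rot: [-179.9, 0.0, -0.2]
ft_force: [-0.6, 0.2, -0.5]
finger_gap: 85.6
grip_force: 0.0
time: 0.98
tool_pos: [288.7, -339.6, 404.3]
tcp_rot: [-180.0, 0.0, 0.0]
ft_force: [0.8, -0.4, -0.0]
finger_gap: 85.6
grip_force: 0.0
time: 1.6
tool_pos: [428.5, -99.4, 404.5]
tcp_rot: [180.0, -0.0, 0.0]
ft_force: [1.6, -0.9, -0.5]
finger_gap: 85.5
grip_force: 0.0
time: 1.98
tool_pos: [484.8, -2.0, 404.0]
tcp_rot: [-179.9, 0.1, 0.3]
ft_force: [-0.4, -0.6, -0.2]
finger_gap: 85.2
grip_force: 0.0
354.91047492358643 [[0.005, -0.962, -0.271, 552.176], [-1.0, -0.005, -0.001, -1.51], [-0.001, 0.271, -0.962, 372.986], [0.0, 0.0, 0.0, 1.0]]
[484.24833637  -3.64189685 403.99969524] [-1.79995327e+02  8.84545478e-02  2.40570622e-01] [-6.49772151e+00 -1.06768768e+01  1.03148782e+02 -5.74296520e-03
  8.76164870e+01  8.32619547e+01]
```

View pics/w1.png

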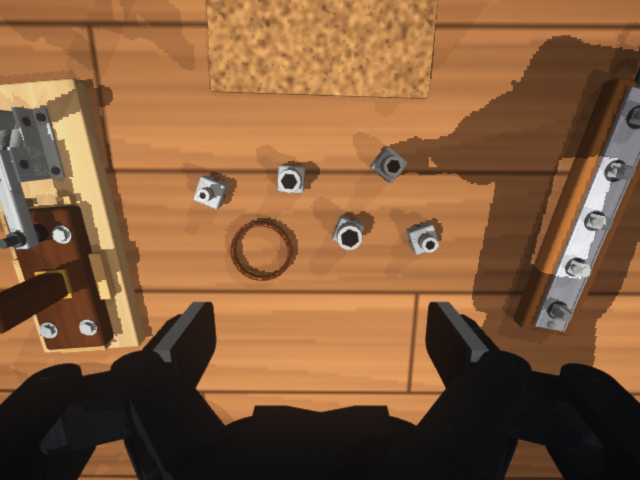

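The wrist view shows the sockets at (207,193), (290,180), (390,164), (349,235), (427,240), the mat above them and the rail on the right. I'll enlarge it to rank the sizes.

Run:
```python
from h import *
s=load('w1.png'); c=s['img'][140:260,185:445]
cv2.imwrite('pics/crop1.png',cv2.resize(c,None,fx=3,fy=3,interpolation=cv2.INTER_CUBIC)[:,:,::-1])
```

```text
(no output)
```

View pics/crop1.png

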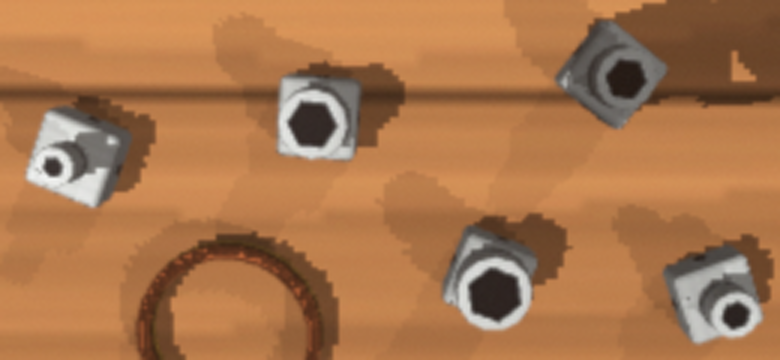

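Run:
```python
from h import *
s=load('w1.png'); t=load('top0.png')
f=lambda u,v,z:p2w(s,u/3+185,v/3+140,z)
for n,c,e in [('e',(52,165),((27,180),(98,208))),('b',(312,124),((278,156),(355,160))),('c',(625,80),((557,80),(618,127))),('a',(493,293),((470,225),(538,255))),('d',(736,315),((690,343),(762,320)))]:
    d=f(*e[1],20)-f(*e[0],20); print(n,np.round(f(*c,38),1),'edge',np.hypot(*d[:2]).round(1),'yaw',(np.degrees(np.arctan2(d[1],d[0]))%90).round(1))
for p in [(557,311),(578,267),(596,220),(617,170),(636,117)]: print('stud',p2w(s,*p,41).round(1))
q=lambda u,v,z:p2w(t,u/2.9+215,v/2.9+195,z).round(1)
print('top studs',q(735,173,41),q(692,396,41)); print('handle',q(65,117,154),'post',q(67,315,120), 'clampfoot/arm',q(82,150,60),q(80,255,50))
print('jig',q(26,117,18),q(157,108,18),q(24,430,18),q(155,430,18))
print('baseplate bl, br',q(47,412,40),q(121,412,40))
```

```text
e [506.7 109.8  38. ] edge 24.7 yaw 67.9
b [519.8  27.8  38. ] edge 25.5 yaw 87.3
c [533.7 -68.7  38. ] edge 25.5 yaw 54.1
a [465.9 -30.   38. ] edge 25.4 yaw 66.3
d [ 458.8 -109.6   38. ] edge 25.6 yaw 19.2
stud [ 390.1 -244.6   41. ]
stud [ 437.9 -256.5   41. ]
stud [ 485.2 -264.1   41. ]
stud [ 531.9 -273.3   41. ]
stud [ 577.7 -279.4   41. ]
top studs [ 576.5 -293.1   41. ] [ 383.1 -255.    41. ]
handle [570.2 272.2 154. ] post [416.3 262.4 120. ] clampfoot/arm [562.8 273.6  60. ] [473.3 268.9  50. ]
jig [598.6 334.2  18. ] [613.1 217.5  18. ] [325.  308.8  18. ] [331. 197.  18.]
baseplate bl, br [340.8 286.4  40. ] [344.1 224.2  40. ]
```

```bash
python3 -m jog '.09 -.46 0 0 0 0 1;.09 -.46 0 0 0 0 1;.09 -.46 0 0 0 0 1;.09 -.46 0 0 0 0 1;.09 -.46 0 0 0 0 1' 30 >/dev/null; python3 -m jog '.09 -.46 0 0 0 -.075 1;0 0 0 0 0 0 1;0 0 .53 0 0 0 1;0 0 .53 0 0 0 1;0 0 0 0 0 0 1'
```

```text
time: 3.28
tool_pos: [535.9, 268.2, 293.4]
tcp_rot: [179.8, 0.6, 4.4]
ft_force: [-0.1, 1.2, 0.0]
finger_gap: 0.0
grip_force: 0.0
```

```bash
python3 -m jog '.13 0 .02 0 0 0 1;.13 0 .03 0 0 0 1;.13 0 .03 0 0 0 1;.12 0 .04 0 0 0 1;.11 0 .04 0 0 0 1'; python3 -m jog '.1 0 .07 0 0 0 1;.09 0 .07 0 0 0 1;.07 0 .1 0 0 0 1;.07 0 .1 0 0 0 1;.02 0 .03 0 0 0 1'
python3 - <<'E'
from h import *
print(sense()['ft_force']); s=save('scene','sc1.png'); cv2.imwrite('pics/sc1c.png',cv2.resize(s['img'][210:360,330:520],None,fx=3,fy=3)[:,:,::-1])
E
```

```text
time: 3.9
tool_pos: [600.7, 276.0, 282.9]
tcp_rot: [-180.0, -0.0, 4.5]
ft_force: [-1.0, 1.3, 3.2]
finger_gap: -0.2
grip_force: 1.4
time: 4.53
tool_pos: [634.4, 278.2, 243.8]
tcp_rot: [180.0, 0.1, 4.5]
ft_force: [0.4, -0.6, 0.7]
finger_gap: -0.1
grip_force: 0.6
[ 0.39633918 -0.64350064  0.70084761]
```

View pics/sc1c.png

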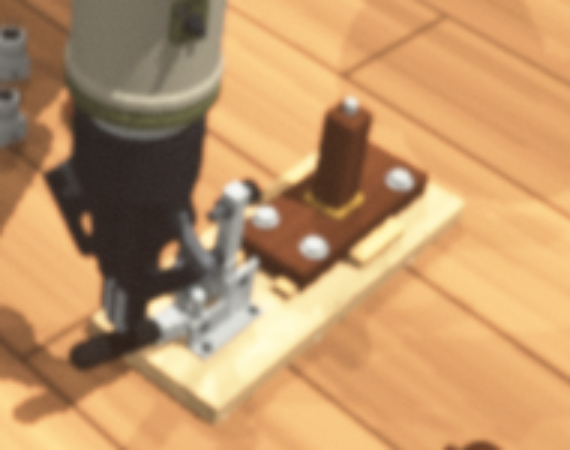

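The arm now stands up and the handle lies nearly flat at crop px (110,345). I'll push a little more for margin, then back off upward and go over the post at (344,150).

```bash
python3 -m jog '.02 0 .03 0 0 0 1;.02 0 .04 0 0 0 1;0 0 0 0 0 0 1'; python3 -m jog '.02 0 -.3 0 0 0 1;0 0 -.6 0 0 0 -1;0 0 -.6 0 0 0 -1;0 0 0 0 0 0 -1'
python3 - <<'E'
from h import *
print(sense()['joint_pos'].round(1))
E
```

```text
time: 4.95
tool_pos: [638.5, 278.7, 238.2]
tcp_rot: [180.0, 0.0, 4.5]
ft_force: [0.1, 0.5, 0.1]
finger_gap: 0.3
grip_force: 0.0
time: 5.45
tool_pos: [641.9, 279.5, 397.7]
tcp_rot: [-179.8, -0.8, 4.5]
ft_force: [-0.8, 0.0, -0.3]
finger_gap: 54.2
grip_force: 0.0
[ 19.3  22.8  68.   -0.   88.4 104.8]
```

```bash
python3 -m jog '-.567 0 0 0 0 0 -1;-.567 0 0 0 0 0 -1;-.567 0 0 0 0 0 -1;-.567 0 0 0 0 0 -1'; python3 -m jog '0 0 0 0 0 -.167 -1;0 0 0 0 0 -.167 -1;0 0 0 0 0 -.167 -1;0 0 0 0 0 -.167 -1;0 0 0 0 0 -.167 -1' >/dev/null;  python3 -m jog '0 0 0 0 0 -.167 -1;0 0 0 0 0 -.167 -1;0 0 0 0 0 -.167 -1;0 0 0 0 0 -.164 -1;0 0 0 0 0 0 -1'
python3 - <<'E'
from h import *
print(sense()['joint_pos'].round(1))
s=save('wrist','w2.png')
E
```

```text
time: 5.95
tool_pos: [412.6, 260.8, 388.1]
tcp_rot: [-180.0, -0.0, 4.5]
ft_force: [0.2, 1.1, 0.8]
finger_gap: 85.3
grip_force: 0.0
time: 7.2
tool_pos: [414.3, 261.0, 388.4]
tcp_rot: [-180.0, 0.0, 94.5]
ft_force: [1.0, -0.4, -0.5]
finger_gap: 85.4
grip_force: 0.0
[ 26.2  -9.4 103.7  -0.   85.8  21.7]
```

View pics/w2.png

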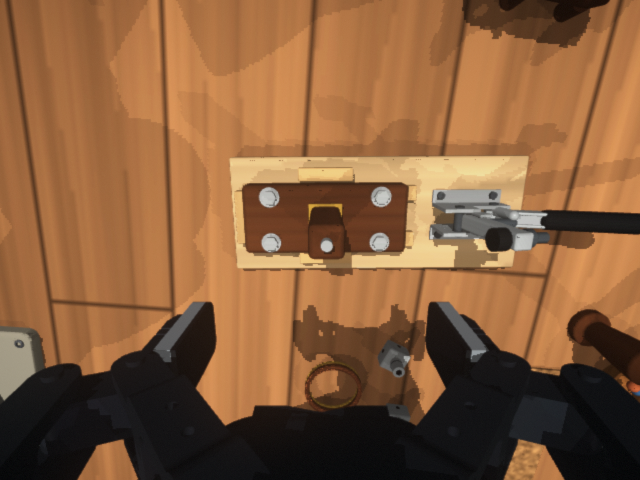

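The clamp handle lies over at (590,222). The post top is at (326,244) and the plate corners are at (244,184) to (407,252).

Run:
```python
from h import *
s=load('w2.png')
c=[p2w(s,*p,40) for p in [(244,184),(407,182),(407,252),(248,254)]]
print(np.round(c,1),np.mean(c,0)); d=c[1]-c[0]; d2=c[2]-c[3]; print(np.degrees(np.arctan2(d[1],d[0])),np.degrees(np.arctan2(d2[1],d2[0])))
print(p2w(s,326,245,120)); print(sense()['tool_pos'])
```

```text
[[342.9 291.6  40. ]
 [486.6 304.5  40. ]
 [495.8 240.4  40. ]
 [347.9 226.9  40. ]] [418.28701447 265.86444381  40.        ]
5.1349843226044145 5.192566651168317
[416.83136682 263.52531968 120.        ]
[414.35045496 261.00495951 388.4488613 ]
```

```bash
python3 -m jog '.03 .034 0 0 0 -.01 -1;0 0 .46 0 0 0 -1;0 0 .46 0 0 0 -1;0 0 .46 0 0 0 -1;0 0 0 0 0 0 -1' 40; python3 -m jog '0 0 0 0 0 0 1;0 0 0 0 0 0 1;0 0 0 0 0 0 1;0 0 0 0 0 0 1;0 0 0 0 0 0 1' 40;python3 -m jog '0 0 0 0 0 0 1;0 0 -.05 0 0 0 1;0 0 -.1 0 0 0 1;0 0 -.1 0 0 0 1;0 0 0 0 0 0 1'
```

```text
time: 7.88
tool_pos: [415.7, 263.5, 246.8]
tcp_rot: [-179.6, 0.2, 95.1]
ft_force: [0.4, 0.0, 0.1]
finger_gap: 85.0
grip_force: 0.0
time: 8.5
tool_pos: [418.3, 264.7, 252.3]
tcp_rot: [179.9, -0.1, 95.1]
ft_force: [-0.2, 0.3, 6.9]
finger_gap: 25.4
grip_force: 41.3
time: 9.12
tool_pos: [418.0, 264.6, 277.0]
tcp_rot: [179.9, -0.0, 95.1]
ft_force: [0.5, 0.3, -1.9]
finger_gap: 25.7
grip_force: 40.5
```

```bash
python3 -m jog '0 0 -.3 0 0 0 1;0 0 -.4 0 0 0 1;0 0 -.3 0 0 0 1' 60 ; python3 -m jog '-.53 -.047 0 0 0 0 1;-.53 -.047 0 0 0 0 1;-.53 -.047 0 0 0 0 1;-.53 -.047 0 0 0 0 1;-.53 -.047 0 0 0 0 1'; python3 -m jog '0 0 0 0 0 .1585 1;0 0 0 0 0 .1585 1;0 0 0 0 0 .1585 1;0 0 0 0 0 .1585 1;0 0 0 0 0 .1585 1';python3 -m jog '0 0 0 0 0 .1585 1;0 0 0 0 0 .1585 1;0 0 0 0 0 .1585 1;0 0 0 0 0 .1585 1;0 0 0 0 0 .1585 1'; python3 -m jog '.472 0 0 0 0 0 1;.472 0 0 0 0 0 1;.472 0 0 0 0 0 1;.472 0 0 0 0 0 1;.472 0 0 0 0 0 1';python3 -m jog '0 0 0 0 0 0 1'
python3 - <<'E'
from h import *
s=save('top','t2.png'); cv2.imwrite('pics/t2c.png',cv2.resize(s['img'][160:350,200:500],None,fx=2.6,fy=2.6,interpolation=cv2.INTER_CUBIC)[:,:,::-1])
E
```

```text
time: 9.5
tool_pos: [417.6, 264.3, 377.2]
tcp_rot: [180.0, -0.0, 95.1]
ft_force: [0.5, -0.4, -1.7]
finger_gap: 25.0
grip_force: 62.8
time: 10.12
tool_pos: [417.4, -3.3, 375.6]
tcp_rot: [180.0, -0.0, 95.2]
ft_force: [0.9, -0.3, -1.7]
finger_gap: 25.4
grip_force: 62.8
time: 10.75
tool_pos: [417.7, -1.7, 375.4]
tcp_rot: [-180.0, 0.0, 47.3]
ft_force: [-0.1, -0.5, -2.3]
finger_gap: 25.9
grip_force: 62.7
time: 11.38
tool_pos: [417.7, -1.7, 375.4]
tcp_rot: [-180.0, 0.0, -0.3]
ft_force: [-0.0, 0.1, -2.8]
finger_gap: 25.4
grip_force: 62.7
time: 12.0
tool_pos: [655.3, -1.5, 374.9]
tcp_rot: [-180.0, 0.1, 0.0]
ft_force: [0.4, -1.0, -2.0]
finger_gap: 25.1
grip_force: 62.7
time: 12.12
tool_pos: [655.8, -1.6, 372.2]
tcp_rot: [-180.0, 0.2, 0.0]
ft_force: [-0.7, 0.3, -3.1]
finger_gap: 25.6
grip_force: 62.6
```

View pics/t2c.png

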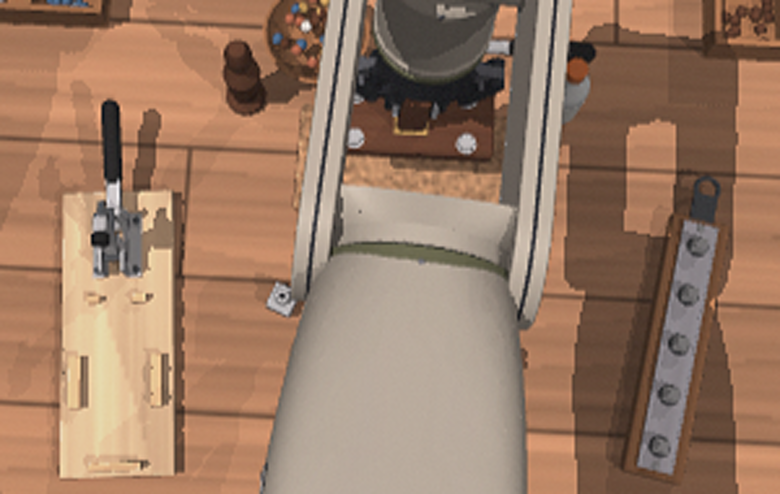

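The base hangs over the mat, level with it, and the clamp is fully open. I'll lower it.

```bash
python3 -m jog '0 0 .4 0 0 0 1;0 0 .4 0 0 0 1;0 0 .3 0 0 0 1;0 0 .15 0 0 0 1;0 0 0 0 0 0 1'; python3 -m jog '0 0 0.03 0 0 0 1;0 0 0.03 0 0 0 1;0 0 0 0 0 0 1'
```

```text
time: 12.8
tool_pos: [653.1, -1.5, 250.2]
tcp_rot: [-180.0, 0.1, 0.0]
ft_force: [-0.1, -0.9, -1.9]
finger_gap: 25.2
grip_force: 62.8
time: 13.18
tool_pos: [654.1, -1.6, 245.2]
tcp_rot: [180.0, -0.0, 0.0]
ft_force: [-0.1, -0.0, -3.5]
finger_gap: 25.0
grip_force: 62.8
```

```bash
python3 -m jog '0 0 0.04 0 0 0 1;0 0 0 0 0 0 1'; python3 -m jog '0 0 0.015 0 0 0 1;0 0 0 0 0 0 1';python3 -m jog '0 0 0.015 0 0 0 1;0 0 0 0 0 0 1'
```

```text
time: 13.42
tool_pos: [653.7, -1.6, 240.2]
tcp_rot: [-180.0, 0.0, 0.0]
ft_force: [-0.4, 0.2, -2.6]
finger_gap: 25.1
grip_force: 62.8
time: 13.68
tool_pos: [653.8, -1.5, 239.0]
tcp_rot: [-180.0, 0.0, 0.0]
ft_force: [-0.2, 0.5, -1.6]
finger_gap: 25.2
grip_force: 62.8
time: 13.92
tool_pos: [654.2, -1.5, 238.6]
tcp_rot: [180.0, -0.0, 0.0]
ft_force: [-1.2, 1.1, 3.1]
finger_gap: 24.9
grip_force: 63.5
```

```bash
python3 -m jog '0 0 0 0 0 0 -1;0 0 0 0 0 0 -1;0 0 0 0 0 0 -1;0 0 0 0 0 0 -1;0 0 -.3 0 0 0 -1'; python3 -m jog '0 0 -.65 0 0 0 -1;0 0 -.65 0 0 0 -1;-.323 .397 0 0 0 0 -1;-.323 .397 0 0 0 0 -1;-.323 .397 0 0 0 0 -1'; python3 -m jog '-.323 .397 0 0 0 0 -1;-.323 .397 0 0 0 0 -1;-.323 .397 0 0 0 0 -1;0 0 0 0 0 0 -1;0 0 0 0 0 0 -1'
python3 - <<'E'
from h import *
s=save('wrist','w3.png')
E
```

```text
time: 14.55
tool_pos: [652.5, -1.5, 264.6]
tcp_rot: [-180.0, 0.4, 0.0]
ft_force: [0.0, -0.6, -0.0]
finger_gap: 85.4
grip_force: 0.0
time: 15.18
tool_pos: [556.0, -121.7, 392.9]
tcp_rot: [180.0, -0.0, 0.1]
ft_force: [0.3, -0.4, 1.0]
finger_gap: 85.3
grip_force: 0.0
time: 15.8
tool_pos: [460.4, -239.8, 392.8]
tcp_rot: [-180.0, -0.0, -0.0]
ft_force: [-0.5, -0.2, 0.9]
finger_gap: 85.1
grip_force: 0.0
```

View pics/w3.png

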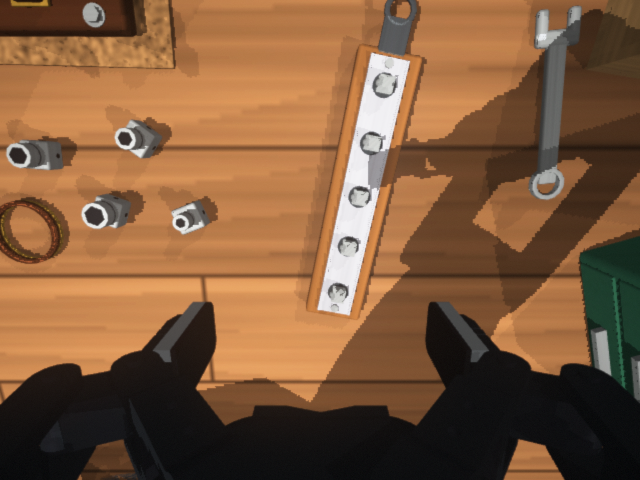

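The wrist view shows the rail with studs at about (385,84), (371,142), (359,197), (348,246), (338,293). The base is on the mat at top left, and the sockets are undisturbed.

Run:
```python
from h import *
from scipy.optimize import least_squares
s=load('w3.png'); t=load('t2.png')
# corners block
bc=[(360,45),(424,58),(360,318),(308,309)]
for z in (23,28): 
    c=np.array([p2w(s,*p,z) for p in bc]); print(z,c.round(1).tolist(),c.mean(0).round(1),[np.linalg.norm(c[i]-c[(i+1)%4]).round(1) for i in range(4)])
st=[(385,84),(371,142),(359,197),(348,246),(338,293)]
for z in (23,32,41):
    P=np.array([p2w(s,*p,z)[:2] for p in st])
    f=lambda q:(np.array([[q[0]+np.cos(q[2])*x,q[1]+np.sin(q[2])*x] for x in (100,50,0,-50,-100)])-P).ravel()
    r=least_squares(f,[480,-273,-.2]); print(z,r.x[:2].round(1),np.degrees(r.x[2]).round(2),r.fun.reshape(-1,2).round(1).tolist())
# top view studs from t2c
q=np.array([p2w(t,u/2.6+200,v/2.6+160,38)[:2] for u,v in [(698,245),(687,294),(678,344),(669,394),(659,446)]]); print(q.round(1),q.mean(0))
# refined stud blob: print local crop
cv2.imwrite('pics/w3c.png',np.hstack([cv2.resize(s['img'][v-20:v+20,u-20:u+20],(260,260),interpolation=cv2.INTER_CUBIC) for u,v in (st[0],st[2],st[4])])[:,:,::-1])
```

```text
23 [[611.1, -273.8, 23.0], [600.9, -329.4, 23.0], [353.6, -281.4, 23.0], [364.0, -226.8, 23.0]] [ 482.4 -277.8   23. ] [np.float64(56.5), np.float64(252.0), np.float64(55.6), np.float64(251.5)]
28 [[609.8, -273.3, 28.0], [599.9, -328.1, 28.0], [356.2, -280.7, 28.0], [366.4, -227.0, 28.0]] [ 483.1 -277.3   28. ] [np.float64(55.7), np.float64(248.3), np.float64(54.8), np.float64(247.8)]
23 [ 481.4 -276.9] -11.05 [[-0.8, 0.6], [-0.9, -0.3], [0.5, -0.3], [-0.0, -0.2], [1.2, 0.1]]
32 [ 482.6 -275.9] -11.05 [[1.8, 0.1], [0.4, -0.5], [0.4, -0.2], [-1.3, 0.1], [-1.4, 0.6]]
41 [ 483.8 -275. ] -11.05 [[4.5, -0.4], [1.8, -0.8], [0.4, -0.2], [-2.6, 0.3], [-4.1, 1.1]]
[[ 578.2 -294. ]
 [ 529.3 -282.9]
 [ 480.5 -273.9]
 [ 432.4 -265. ]
 [ 383.3 -255.4]] [ 480.73642889 -274.21891531]
```

View pics/w3c.png

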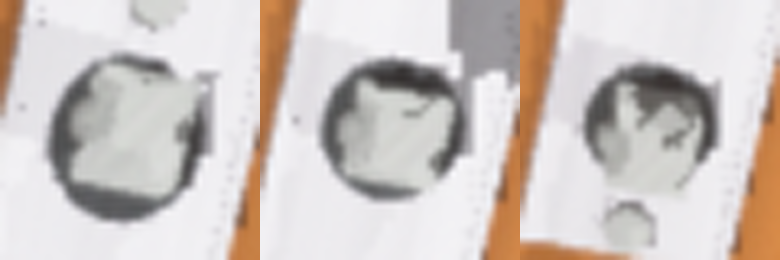

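The base rings of the studs give the rail at about (481,-276) with a yaw of -11°. I'll write a detector to check each socket before the grasp.

```bash
cat > det.py <<'E'
from h import *
def model(x,y,yaw,dia):
    pts=[]
    for z in (0,20):
        for k in range(4):
            a=np.radians(yaw+45+90*k); pts.append([x+18.38*np.cos(a),y+18.38*np.sin(a),z])
    for z in (20,38):
        for k in range(16):
            a=k*np.pi/8; pts.append([x+dia/2*np.cos(a),y+dia/2*np.sin(a),z])
    return np.array(pts)
def hull(s,x,y,yaw,dia):
    P=np.array([w2p(s,p) for p in model(x,y,yaw,dia)]); P=(P*16).round().astype(np.int32)
    b=cv2.convexHull(P[:8]); t=cv2.convexHull(P[8:])
    m=np.zeros((480,640),np.uint8); cv2.fillPoly(m,[b],255,cv2.LINE_AA,4); cv2.fillPoly(m,[t],255,cv2.LINE_AA,4)
    return m/255.
def fit(s,x,y,yaw,dia):
    im=s['img'].astype(float); sat=(im.max(2)-im.min(2))/(im.max(2)+1)
    m=np.clip((0.38-sat)/0.15,0,1)   # metal is grey
    u,v=w2p(s,[x,y,19]); w=np.zeros((480,640)); cv2.circle(w,(int(u),int(v)),55,1,-1); m=m*w
    best=(-1e9,)
    c=lambda q:((hull(s,*q,dia)-m)**2*w).sum()
    q=np.array([x,y,yaw],float)
    for st in ((6,8),(3,4),(1.5,2),(.7,1),(.3,.5)):
        for _ in range(8):
            Q=[q+np.array(d)*[st[0],st[0],st[1]] for d in [(0,0,0),(1,0,0),(-1,0,0),(0,1,0),(0,-1,0),(0,0,1),(0,0,-1),(1,1,0),(-1,-1,0),(1,-1,0),(-1,1,0)]]
            i=int(np.argmin([c(k) for k in Q])); q=Q[i]
            if i==0: break
    return q.round(1),round(c(q),1),round(m.sum(),1)
S=dict(a=(465.9,-30,66.3,25),b=(519.8,27.8,87.3,22),c=(533.7,-68.7,54.1,19),d=(458.8,-109.6,19.2,16),e=(506.7,109.8,67.9,13))
E
python3 - <<'E'
from det import *
for f,ks in (('w1.png','abcde'),('w3.png','acd')):
    s=load(f)
    for k in ks: print(f,k,*fit(s,*S[k]))
E
```

```text
w1.png a [465.9 -30.3  71.3] 99.3 737.0
w1.png b [519.8  28.1  83.8] 71.9 712.4
w1.png c [535.2 -68.7  54.1] 199.6 670.5
w1.png d [ 458.8 -109.2   28.7] 115.0 762.0
w1.png e [506.7 109.8  58.4] 125.3 806.8
w3.png a [465.9 -30.7  79.3] 137.2 1291.3
w3.png c [534.  -69.   59.1] 150.9 1175.2
w3.png d [ 458.8 -108.4   22.2] 98.7 867.1
```

```bash
python3 -m jog '.014 -.524 0 0 0 0 -.2;.014 -.524 0 0 0 0 -.2;.014 -.524 0 0 0 0 -.2;.014 -.524 0 0 0 0 -.2;0 0 .5 0 0 0.132 -.2' 80 >/dev/null; python3 -m jog '0 0 .5 0 0 .132 -.2;0 0 0 0 0 .131 -.2;0 0 0 0 0 0 -.2;0 0 0 0 0 0 -.2'
cat >> det.py <<'E'
def hover(k,yaw,fn):
    s=save('wrist',fn); st=sense(); 
    q,c,m=fit(s,*S[k]); q2,c2,_=fit(s,S[k][0],S[k][1],S[k][2]+8,S[k][3])
    if c2<c: q,c=q2,c2
    p=st['tool_pos']; a=np.radians(st['tcp_rot'][2]); d=q[:2]-p[:2]
    print('fit',q,c,m,'tcp',p.round(1),st['tcp_rot'].round(1),'tool shift',np.round([np.cos(a)*d[0]+np.sin(a)*d[1],np.sin(a)*d[0]-np.cos(a)*d[1]],1),'mm; down',round(p[2]-177,1))
E
python3 -c "
from det import *
hover('a',-23.7,'ha.png')"
```

```text
time: 16.98
tool_pos: [466.3, -29.7, 293.6]
tcp_rot: [-180.0, -0.1, -23.4]
ft_force: [0.3, 0.5, 0.7]
finger_gap: 51.2
grip_force: 0.0
fit [465.2 -30.   69.8] 136.1 1590.5 tcp [466.3 -29.9 293.7] [-1.80e+02 -1.00e-01 -2.35e+01] tool shift [-1.   0.5] mm; down 116.7
```

```bash
python3 -m jog '-.01 .005 .4 0 0 -.033 -.2;0 0 .4 0 0 0 -.2;0 0 .25 0 0 0 -.2;0 0 .117 0 0 0 -.2;0 0 0 0 0 0 -.2'; python3 -m jog '0 0 0 0 0 0 1;0 0 0 0 0 0 1;0 0 0 0 0 0 1;0 0 0 0 0 0 1' 80; python3 -m jog '0 0 -.2 0 0 0 1;0 0 -.4 0 0 0 1;0 0 -.4 0 0 0 1;0 0 0 0 0 0 1'
```

```text
time: 17.65
tool_pos: [464.7, -30.4, 176.1]
tcp_rot: [180.0, 0.0, -21.6]
ft_force: [-0.1, 0.2, 0.0]
finger_gap: 51.2
grip_force: 0.0
time: 18.15
tool_pos: [465.7, -30.5, 177.8]
tcp_rot: [-180.0, -0.2, -21.7]
ft_force: [-2.1, 0.0, 5.6]
finger_gap: 24.0
grip_force: 79.0
time: 18.65
tool_pos: [466.5, -30.7, 280.7]
tcp_rot: [-179.9, -0.5, -21.7]
ft_force: [0.1, -0.5, -0.9]
finger_gap: 23.9
grip_force: 78.7
```

```bash
python3 -m jog '0 0 0 0 0 -.089 1;0 0 0 0 0 -.089 1'; python3 -m jog '.323 .476 0 0 0 0 1;.323 .476 0 0 0 0 1;.323 .476 0 0 0 0 1;.323 .476 0 0 0 0 1;.323 .476 0 0 0 0 1'; python3 -m jog '0 0 .3 0 0 0 1;0 0 0 0 0 0 1;0 0 0 0 0 0 1'
cat > tgt.py <<'E'
from h import *; import sys
def to(x,y,n=1):
    st=sense(); p=st['tool_pos']; a=np.radians(st['tcp_rot'][2]); dx,dy=x-p[0],y-p[1]
    print('shift mm',np.round([np.cos(a)*dx+np.sin(a)*dy,np.sin(a)*dx-np.cos(a)*dy],1),'tcp',p.round(1),st['tcp_rot'].round(1),'J',st['joint_pos'].round(0))
STUD=[(579.4,-295.1),(530.3,-285.5),(481.2,-276.0),(432.1,-266.5),(383.0,-256.9)]
E
python3 - <<'E'
from tgt import *
to(*STUD[0]); s=save('wrist','p0.png'); cv2.imwrite('pics/p0.png',s['img'][:,:,::-1])
E
```

```text
time: 18.9
tool_pos: [464.3, -30.3, 275.4]
tcp_rot: [-180.0, 0.0, -10.8]
ft_force: [0.2, 0.0, -0.5]
finger_gap: 23.8
grip_force: 78.7
time: 19.52
tool_pos: [577.9, -296.5, 274.8]
tcp_rot: [-180.0, 0.1, -11.0]
ft_force: [1.0, 1.1, -1.0]
finger_gap: 24.5
grip_force: 78.8
time: 19.9
tool_pos: [577.4, -294.1, 245.8]
tcp_rot: [-180.0, 0.1, -11.0]
ft_force: [0.3, 0.4, -0.5]
finger_gap: 23.9
grip_force: 78.9
shift mm [2.1 0.6] tcp [ 577.4 -294.1  245.8] [-1.8e+02  1.0e-01 -1.1e+01] J [-32.  22.  86.   0.  73.  69.]
```

View pics/p0.png

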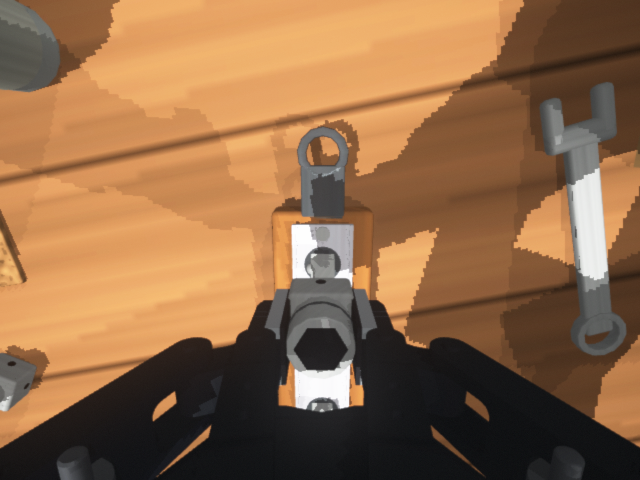

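The rail, eye and studs line up with the held socket: the stud ring is at (322,262) and the socket axis at column 320. I'll insert it.

```bash
python3 -m jog '.021 0 .2 0 0 0 1;0 0 0.06 0 0 0 1;0 0 0 0 0 0 1'; python3 -m jog '0 0 .05 0 0 0 1;0 0 .05 0 0 0 1;0 0 0 0 0 0 1'; python3 -m jog '0 0 .03 0 0 0 1;0 0 .03 0 0 0 1;0 0 0 0 0 0 1'
```

```text
time: 20.32
tool_pos: [579.3, -294.7, 218.7]
tcp_rot: [-180.0, 0.1, -11.0]
ft_force: [0.7, 0.2, -0.5]
finger_gap: 24.1
grip_force: 78.9
time: 20.7
tool_pos: [579.7, -295.2, 209.6]
tcp_rot: [-180.0, 0.0, -11.0]
ft_force: [1.0, -0.9, -0.6]
finger_gap: 23.9
grip_force: 78.8
time: 21.08
tool_pos: [579.7, -294.9, 203.4]
tcp_rot: [-180.0, 0.0, -11.0]
ft_force: [2.8, 2.2, -3.5]
finger_gap: 23.8
grip_force: 79.0
```

```bash
python3 -m jog '0 0 .02 0 0 0 1;0 0 .02 0 0 0 1;0 0 0 0 0 0 1'
```

```text
time: 21.45
tool_pos: [579.7, -295.4, 200.9]
tcp_rot: [180.0, 0.0, -11.0]
ft_force: [-3.0, 1.2, 6.5]
finger_gap: 24.2
grip_force: 80.0
```

```bash
python3 -m jog '0 0 .015 0 0 0 1;0 0 0 0 0 0 1'; python3 -m jog '0 0 .02 0 0 0 1;0 0 0 0 0 0 1'
```

```text
time: 21.7
tool_pos: [579.8, -295.4, 200.8]
tcp_rot: [180.0, 0.0, -11.0]
ft_force: [-8.7, 5.5, 16.6]
finger_gap: 24.1
grip_force: 81.3
time: 21.95
tool_pos: [579.9, -295.4, 200.7]
tcp_rot: [180.0, 0.0, -11.0]
ft_force: [-15.4, 9.6, 31.4]
finger_gap: 23.8
grip_force: 83.0
```

```bash
python3 -m jog '0 0 -.03 0 0 0 1;0 0 0 0 0 0 -.2;0 0 0 0 0 0 -.2;0 0 0 0 0 0 -.2;0 0 -.1 0 0 0 -.2'; python3 -m jog '0 0 -.45 0 0 0 -.2;0 0 -.45 0 0 0 -.2;0 0 0 0 0 -.117 -.2;-.137 -.53 0 0 0 0 -.2;-.137 -.53 0 0 0 0 -.2' >/dev/null; python3 -m jog '-.137 -.53 0 0 0 0 -.2;-.137 -.53 0 0 0 0 -.2;-.137 -.53 0 0 0 0 -.2;-.137 -.53 0 0 0 0 -.2;0 0 0 0 0 0 -.2' >/dev/null; python3 -m jog '0 0 0 0 0 0 -.2'; python3 -c "
from det import *
hover('b',0,'hb.png')"
```

```text
time: 22.58
tool_pos: [579.2, -294.9, 208.4]
tcp_rot: [-179.9, 0.1, -11.0]
ft_force: [0.6, 0.4, 0.3]
finger_gap: 51.2
grip_force: 0.0
time: 23.95
tool_pos: [520.1, 27.6, 300.2]
tcp_rot: [180.0, -0.1, -3.9]
ft_force: [0.1, -0.5, -0.8]
finger_gap: 51.5
grip_force: 0.0
fit [519.1  28.1  86.3] 149.7 1418.9 tcp [520.2  27.  300. ] [ 1.8e+02 -1.0e-01 -4.0e+00] tool shift [-1.1 -1. ] mm; down 123.0
```

```bash
python3 -m jog '-.01 -.01 .4 0 0 0 -.2;0 0 .4 0 0 0 -.2;0 0 .3 0 0 0 -.2;0 0 .13 0 0 0 -.2;0 0 0 0 0 0 -.2'; python3 -m jog '0 0 0 0 0 0 1;0 0 0 0 0 0 1;0 0 0 0 0 0 1;0 0 0 0 0 0 1' 80; python3 -m jog '0 0 -.2 0 0 0 1;0 0 -.4 0 0 0 1;0 0 -.4 0 0 .117 1;.117 .51 0 0 0 0 1;.117 .51 0 0 0 0 1'; python3 -m jog '.117 .51 0 0 0 0 1;.117 .51 0 0 0 0 1;.117 .51 0 0 0 0 1;.117 .51 0 0 0 0 1;0 0 .2 0 0 0 1' >/dev/null;  python3 -m jog '0 0 .1 0 0 0 1;0 0 0 0 0 0 1;0 0 0 0 0 0 1'; python3 -c "
from tgt import *
to(*STUD[1]);save('wrist','p1.png');t=save('top','tt1.png')"
```

```text
time: 24.62
tool_pos: [518.8, 27.9, 176.0]
tcp_rot: [180.0, 0.1, -4.1]
ft_force: [-0.2, -0.0, -0.2]
finger_gap: 51.6
grip_force: 0.0
time: 25.12
tool_pos: [520.1, 28.7, 178.5]
tcp_rot: [180.0, -0.2, -4.0]
ft_force: [-0.1, -2.0, 6.5]
finger_gap: 23.6
grip_force: 79.2
time: 25.75
tool_pos: [522.9, -76.4, 278.4]
tcp_rot: [180.0, -0.2, -10.9]
ft_force: [0.4, -0.4, -1.8]
finger_gap: 24.0
grip_force: 78.8
time: 26.75
tool_pos: [529.7, -283.9, 246.9]
tcp_rot: [-180.0, -0.0, -10.9]
ft_force: [-0.1, -0.3, -0.3]
finger_gap: 23.9
grip_force: 78.8
shift mm [0.8 1.4] tcp [ 529.7 -283.9  246.9] [-180.    -0.   -10.9] J [-33.  15.  94.   0.  71.  68.]
```

```bash
python3 -m jog '.008 .014 .2 0 0 0 1;0 0 0.08 0 0 0 1;0 0 0 0 0 0 1'; python3 -m jog '0 0 .05 0 0 0 1;0 0 .05 0 0 0 1;0 0 0 0 0 0 1'; python3 -m jog '0 0 .03 0 0 0 1;0 0 .03 0 0 0 1;0 0 0 0 0 0 1'; python3 -m jog '0 0 .02 0 0 0 1;0 0 .02 0 0 0 1;0 0 0 0 0 0 1'; python3 -m jog '0 0 .02 0 0 0 1;0 0 0 0 0 0 1'
```

```text
time: 27.22
tool_pos: [529.2, -286.0, 216.6]
tcp_rot: [-179.9, 0.2, -11.0]
ft_force: [-0.8, 0.5, -1.4]
finger_gap: 24.3
grip_force: 78.8
time: 27.6
tool_pos: [530.2, -286.0, 208.3]
tcp_rot: [-179.9, -0.0, -11.0]
ft_force: [2.0, 4.7, -0.3]
finger_gap: 23.9
grip_force: 79.1
time: 27.98
tool_pos: [530.1, -286.4, 202.3]
tcp_rot: [-180.0, -0.0, -11.0]
ft_force: [3.9, 1.3, -3.1]
finger_gap: 23.9
grip_force: 79.2
time: 28.35
tool_pos: [530.3, -286.5, 201.4]
tcp_rot: [-180.0, -0.0, -11.0]
ft_force: [-8.6, 10.4, 23.8]
finger_gap: 23.8
grip_force: 82.3
time: 28.6
tool_pos: [530.4, -286.6, 201.3]
tcp_rot: [180.0, -0.0, -11.0]
ft_force: [-17.5, 15.0, 40.4]
finger_gap: 24.3
grip_force: 84.1
```

```bash
python3 -m jog '0 0 -.04 0 0 0 1;0 0 0 0 0 0 -.2;0 0 0 0 0 0 -.2;0 0 0 0 0 0 -.2;0 0 -.1 0 0 0 -.2'; python3 -m jog '0 0 -.45 0 0 0 -.2;0 0 -.45 0 0 0 -.2;-.094 -.536 0 0 0 0 -.2;-.094 -.536 0 0 0 0 -.2;-.094 -.536 0 0 0 0 -.2' >/dev/null; python3 -m jog '-.094 -.536 0 0 0 0 -.2;0 0 0 0 0 .13 -.2;0 0 0 0 0 .13 -.2;0 0 0 0 0 .13 -.2;0 0 0 0 0 0 -.2' >/dev/null; python3 -m jog '0 0 0 0 0 0 -.2'; python3 -c "
from det import *
hover('c',0,'hc.png')"
```

```text
time: 29.22
tool_pos: [529.4, -286.3, 209.6]
tcp_rot: [-180.0, 0.1, -11.0]
ft_force: [0.2, -0.3, -0.0]
finger_gap: 51.0
grip_force: 0.0
time: 30.6
tool_pos: [534.0, -69.0, 300.9]
tcp_rot: [-180.0, -0.0, -34.2]
ft_force: [0.5, 0.5, 0.8]
finger_gap: 51.3
grip_force: 0.0
fit [534.5 -68.7  50.6] 126.1 1371.9 tcp [534.  -68.9 300.8] [-180.    -0.   -34.3] tool shift [ 0.3 -0.5] mm; down 123.8
```

```bash
python3 -m jog '0 0 .4 0 0 .05 -.2;0 0 .4 0 0 0 -.2;0 0 .3 0 0 0 -.2;0 0 .13 0 0 0 -.2;0 0 0 0 0 0 -.2'; python3 -m jog '0 0 0 0 0 0 1;0 0 0 0 0 0 1;0 0 0 0 0 0 1;0 0 0 0 0 0 1' 80; python3 -m jog '0 0 -.2 0 0 0 1;0 0 -.4 0 0 0 1;0 0 -.4 0 0 -.146 1;0 0 0 0 0 -.146 1;0 0 0 0 0 -.146 1'; python3 -m jog '-.032 .534 0 0 0 0 1;-.032 .534 0 0 0 0 1;-.032 .534 0 0 0 0 1;-.032 .534 0 0 0 0 1;0 0 .2 0 0 0 1' >/dev/null;  python3 -m jog '0 0 .1 0 0 0 1;0 0 0 0 0 0 1;0 0 0 0 0 0 1'; python3 -c "
from tgt import *
to(*STUD[2])"
```

```text
time: 31.28
tool_pos: [533.7, -68.9, 177.0]
tcp_rot: [180.0, 0.1, -37.4]
ft_force: [0.4, 1.6, 0.7]
finger_gap: 51.1
grip_force: 0.0
time: 31.78
tool_pos: [535.1, -69.1, 179.6]
tcp_rot: [-179.9, -0.2, -37.4]
ft_force: [-0.9, -0.1, 6.6]
finger_gap: 23.5
grip_force: 79.2
time: 32.4
tool_pos: [534.4, -68.9, 279.3]
tcp_rot: [180.0, -0.2, -10.8]
ft_force: [-0.1, 0.1, -1.3]
finger_gap: 23.7
grip_force: 78.7
time: 33.4
tool_pos: [480.7, -275.0, 247.8]
tcp_rot: [-180.0, -0.0, -11.0]
ft_force: [-1.0, -0.3, -0.2]
finger_gap: 24.0
grip_force: 78.9
shift mm [0.7 0.9] tcp [ 480.7 -275.   247.8] [-180.   -0.  -11.] J [-35.   8. 102.   0.  70.  66.]
```

```bash
python3 -m jog '0 0.004 .2 0 0 0 1;0 0 0.08 0 0 0 1;0 0 0 0 0 0 1'; python3 -m jog '0 0 .05 0 0 0 1;0 0 .05 0 0 0 1;0 0 0 0 0 0 1'; python3 -m jog '0 0 .03 0 0 0 1;0 0 .03 0 0 0 1;0 0 0 0 0 0 1'; python3 -m jog '0 0 .02 0 0 0 1;0 0 .02 0 0 0 1;0 0 0 0 0 0 1'; python3 -m jog '0 0 .01 0 0 0 1;0 0 0 0 0 0 1'
```

```text
time: 33.78
tool_pos: [479.8, -276.0, 218.3]
tcp_rot: [-180.0, 0.1, -11.1]
ft_force: [-1.3, 0.3, -1.8]
finger_gap: 24.0
grip_force: 78.9
time: 34.15
tool_pos: [481.3, -276.5, 210.3]
tcp_rot: [180.0, -0.2, -11.1]
ft_force: [7.1, -0.0, -0.3]
finger_gap: 23.6
grip_force: 79.0
time: 34.52
tool_pos: [481.2, -276.6, 204.1]
tcp_rot: [180.0, -0.2, -11.1]
ft_force: [7.7, 0.9, -2.8]
finger_gap: 24.1
grip_force: 78.8
time: 34.9
tool_pos: [481.5, -276.8, 202.5]
tcp_rot: [180.0, -0.2, -11.1]
ft_force: [-1.5, 5.4, 18.8]
finger_gap: 23.8
grip_force: 81.4
time: 35.15
tool_pos: [481.6, -276.8, 202.5]
tcp_rot: [180.0, -0.2, -11.1]
ft_force: [-4.8, 9.0, 27.9]
finger_gap: 23.8
grip_force: 82.5
```

```bash
python3 -m jog '0 0 -.035 0 0 0 1;0 0 0 0 0 0 -.2;0 0 0 0 0 0 -.2;0 0 0 0 0 0 -.2;0 0 -.1 0 0 0 -.2'; python3 -m jog '0 0 -.45 0 0 0 -.2;0 0 -.45 0 0 0 -.2;-.181 -.533 0 0 0 0 -.2;-.181 -.533 0 0 0 0 -.2;-.181 -.533 0 0 0 0 -.2' >/dev/null; python3 -m jog '0 0 0 0 0 -.175 -.2;0 0 0 0 0 -.175 -.2;0 0 0 0 0 -.175 -.2;0 0 0 0 0 0 -.2' >/dev/null; python3 -m jog '0 0 0 0 0 0 -.2'; python3 -c "
from det import *
hover('d',0,'hd.png')"
```

```text
time: 35.78
tool_pos: [479.5, -276.1, 211.2]
tcp_rot: [-179.9, 0.1, -11.1]
ft_force: [-0.9, -0.0, 0.4]
finger_gap: 51.5
grip_force: 0.0
time: 37.02
tool_pos: [457.7, -109.1, 302.4]
tcp_rot: [180.0, -0.0, 20.1]
ft_force: [0.0, 0.4, 0.5]
finger_gap: 51.5
grip_force: 0.0
fit [ 458.8 -109.6   23.2] 133.0 1315.0 tcp [ 457.7 -109.1  302.2] [180.   -0.   20.2] tool shift [0.9 0.9] mm; down 125.2
```

```bash
python3 -m jog '.009 .009 .4 0 0 -.02 -.2;0 0 .4 0 0 0 -.2;0 0 .3 0 0 0 -.2;0 0 .15 0 0 0 -.2;0 0 0 0 0 0 -.2'; python3 -m jog '0 0 0 0 0 0 1;0 0 0 0 0 0 1;0 0 0 0 0 0 1;0 0 0 0 0 0 1' 80; python3 -m jog '0 0 -.2 0 0 0 1;0 0 -.4 0 0 0 1;0 0 -.4 0 0 .175 1;0 0 0 0 0 .175 1;0 0 0 0 0 .175 1'; python3 -m jog '.012 .53 0 0 0 .015 1;.012 .53 0 0 0 0 1;.012 .53 0 0 0 0 1;0 0 .2 0 0 0 1' >/dev/null;  python3 -m jog '0 0 .1 0 0 0 1;0 0 0 0 0 0 1;0 0 0 0 0 0 1'; python3 -c "
from tgt import *
to(*STUD[3])"
```

```text
time: 37.7
tool_pos: [458.4, -109.4, 176.3]
tcp_rot: [-179.9, 0.1, 21.5]
ft_force: [0.4, -0.0, 0.4]
finger_gap: 51.6
grip_force: 0.0
time: 38.2
tool_pos: [459.9, -109.9, 178.9]
tcp_rot: [179.9, -0.1, 21.6]
ft_force: [-1.3, 0.2, 6.8]
finger_gap: 24.1
grip_force: 79.1
time: 38.83
tool_pos: [459.3, -109.7, 278.8]
tcp_rot: [180.0, -0.2, -10.3]
ft_force: [-0.5, -0.4, -0.9]
finger_gap: 24.0
grip_force: 78.7
time: 39.7
tool_pos: [433.8, -266.0, 247.7]
tcp_rot: [180.0, -0.0, -10.8]
ft_force: [0.2, -0.2, -0.6]
finger_gap: 24.2
grip_force: 78.9
shift mm [-1.5  0.8] tcp [ 433.8 -266.   247.7] [180.   -0.  -10.8] J [-37.   1. 109.   0.  70.  63.]
```

```bash
python3 -m jog '-.013 0.005 .2 0 0 0 1;0 0 0.08 0 0 0 1;0 0 0 0 0 0 1'; python3 -m jog '0 0 .05 0 0 0 1;0 0 .05 0 0 0 1;0 0 0 0 0 0 1'; python3 -m jog '0 0 .03 0 0 0 1;0 0 .03 0 0 0 1;0 0 0 0 0 0 1'; python3 -m jog '0 0 .02 0 0 0 1;0 0 .02 0 0 0 1;0 0 0 0 0 0 1'; python3 -m jog '0 0 .01 0 0 0 1;0 0 0 0 0 0 1'
```

```text
time: 40.08
tool_pos: [431.9, -266.3, 218.8]
tcp_rot: [-180.0, 0.1, -10.8]
ft_force: [-0.0, -0.1, -0.9]
finger_gap: 23.9
grip_force: 78.9
time: 40.45
tool_pos: [432.1, -266.5, 208.8]
tcp_rot: [-180.0, -0.0, -10.8]
ft_force: [2.2, 2.9, -1.6]
finger_gap: 23.6
grip_force: 79.0
time: 40.83
tool_pos: [432.0, -266.9, 202.8]
tcp_rot: [180.0, -0.0, -10.8]
ft_force: [3.3, 0.7, -3.6]
finger_gap: 23.8
grip_force: 79.3
time: 41.2
tool_pos: [432.3, -267.1, 201.8]
tcp_rot: [180.0, 0.0, -10.8]
ft_force: [-10.7, 8.9, 27.6]
finger_gap: 23.9
grip_force: 83.0
time: 41.45
tool_pos: [432.4, -267.2, 201.7]
tcp_rot: [180.0, 0.0, -10.8]
ft_force: [-14.8, 11.8, 38.7]
finger_gap: 23.8
grip_force: 84.2
```

```bash
python3 -m jog '0 0 -.04 0 0 0 1;0 0 0 0 0 0 -.2;0 0 0 0 0 0 -.2;0 0 0 0 0 0 -.2;0 0 -.1 0 0 0 -.2'; python3 -m jog '0 0 -.45 0 0 0 -.2;0 0 -.45 0 0 0 -.2;0 -.549 0 0 0 0 -.2;0 -.549 0 0 0 0 -.2;0 -.549 0 0 0 0 -.2' >/dev/null; python3 -m jog '0 -.549 0 0 0 0 -.2;0 -.549 0 0 0 0 -.2;0 -.549 0 0 0 0 -.2;0 -.549 0 0 0 0 -.2;0 0 0 0 0 .0935 -.2' >/dev/null; python3 -m jog '0 0 0 0 0 .0935 -.2;0 0 0 0 0 0 -.2;0 0 0 0 0 0 -.2'; python3 -c "
from det import *
hover('e',0,'he.png')"
```

```text
time: 42.08
tool_pos: [431.5, -266.4, 211.3]
tcp_rot: [-179.9, 0.1, -10.8]
ft_force: [0.3, 0.3, 0.7]
finger_gap: 51.2
grip_force: 0.0
time: 43.7
tool_pos: [504.2, 110.6, 302.4]
tcp_rot: [-180.0, -0.0, -21.9]
ft_force: [0.1, -0.1, 0.0]
finger_gap: 51.4
grip_force: 0.0
fit [506.  110.5  68.4] 126.1 1317.1 tcp [504.2 110.5 302.3] [-180.   -0.  -22.] tool shift [ 1.7 -0.7] mm; down 125.3
```

```bash
python3 -m jog '.017 -.006 .4 0 0 0 -.2;0 0 .4 0 0 0 -.2;0 0 .3 0 0 0 -.2;0 0 .15 0 0 0 -.2;0 0 0 0 0 0 -.2'; python3 -m jog '0 0 0 0 0 0 1;0 0 0 0 0 0 1;0 0 0 0 0 0 1;0 0 0 0 0 0 1' 80; python3 -m jog '0 0 -.2 0 0 0 1;0 0 -.4 0 0 0 1;0 0 -.4 0 0 -.092 1;0 0 0 0 0 -.092 1;0 0 0 0 0 0 1'; python3 -m jog '-.073 .548 0 0 0 0 1;-.073 .548 0 0 0 0 1;-.073 .548 0 0 0 0 1;-.073 .548 0 0 0 0 1;-.073 .548 0 0 0 0 1' >/dev/null;  python3 -m jog '-.073 .548 0 0 0 0 1;-.073 .548 0 0 0 0 1;0 0 .3 0 0 0 1;0 0 0 0 0 0 1;0 0 0 0 0 0 1'; python3 -c "
from tgt import *
to(*STUD[4])"
```

```text
time: 44.38
tool_pos: [505.6, 110.4, 176.3]
tcp_rot: [179.9, 0.1, -22.0]
ft_force: [0.1, 0.6, 0.5]
finger_gap: 51.0
grip_force: 0.0
time: 44.88
tool_pos: [507.1, 110.8, 179.0]
tcp_rot: [-179.9, -0.2, -22.0]
ft_force: [-0.4, -0.1, 7.0]
finger_gap: 23.8
grip_force: 79.2
time: 45.5
tool_pos: [506.2, 110.7, 278.2]
tcp_rot: [-180.0, -0.1, -11.0]
ft_force: [0.7, 0.7, -1.4]
finger_gap: 24.0
grip_force: 78.7
time: 46.75
tool_pos: [382.7, -255.6, 247.2]
tcp_rot: [-180.0, 0.0, -11.0]
ft_force: [1.1, 0.2, -0.8]
finger_gap: 23.9
grip_force: 78.9
shift mm [0.6 1.2] tcp [ 382.7 -255.6  247.2] [-180.    0.  -11.] J [-40.  -7. 116.   0.  70.  61.]
```

```bash
python3 -m jog '.003 0.009 .2 0 0 0 1;0 0 0.08 0 0 0 1;0 0 0 0 0 0 1'; python3 -m jog '0 0 .05 0 0 0 1;0 0 .05 0 0 0 1;0 0 0 0 0 0 1'; python3 -m jog '0 0 .03 0 0 0 1;0 0 .03 0 0 0 1;0 0 0 0 0 0 1'; python3 -m jog '0 0 .02 0 0 0 1;0 0 .02 0 0 0 1;0 0 0 0 0 0 1'; python3 -m jog '0 0 .01 0 0 0 1;0 0 0 0 0 0 1'
```

```text
time: 47.12
tool_pos: [382.8, -256.6, 219.0]
tcp_rot: [-180.0, 0.0, -11.0]
ft_force: [-0.0, -0.3, -1.1]
finger_gap: 23.7
grip_force: 78.9
time: 47.5
tool_pos: [383.2, -257.0, 209.2]
tcp_rot: [-180.0, -0.1, -11.0]
ft_force: [4.0, 1.4, -1.1]
finger_gap: 24.1
grip_force: 78.9
time: 47.88
tool_pos: [383.0, -257.4, 203.0]
tcp_rot: [180.0, -0.1, -11.0]
ft_force: [5.9, -0.2, -2.3]
finger_gap: 23.9
grip_force: 78.9
time: 48.25
tool_pos: [383.4, -257.6, 201.8]
tcp_rot: [180.0, -0.1, -11.0]
ft_force: [-5.9, 9.7, 32.0]
finger_gap: 23.8
grip_force: 82.9
time: 48.5
tool_pos: [383.5, -257.7, 201.8]
tcp_rot: [180.0, -0.0, -11.0]
ft_force: [-12.1, 13.6, 42.9]
finger_gap: 23.7
grip_force: 84.3
```

```bash
python3 -m jog '0 0 -.04 0 0 0 1;0 0 0 0 0 0 -.2;0 0 0 0 0 0 -.2;0 0 0 0 0 0 -.2;0 0 -.1 0 0 0 -.2'; python3 -m jog '0 0 -.5 0 0 0 -.2;0 0 -.5 0 0 0 -.2;0 0 -.5 0 0 0 -.2;.35 -.3 -.4 0 0 0 -.2;.35 -.3 0 0 0 0 -.2';python3 -m jog '0 0 0 0 0 0 -.2;0 0 0 0 0 0 -.2'
python3 - <<'E'
from h import *
s=save('wrist','w9.png'); t=save('top','t9.png'); c=t['img'][165:355,210:500]
w=s['img'][0:330,100:440]
a=cv2.resize(w,(400,388)); b=cv2.resize(c,(400,262))
cv2.imwrite('pics/fin.png',np.hstack([a,np.vstack([b,np.zeros((126,400,3),np.uint8)])])[:,:,::-1])
E
```

```text
time: 49.12
tool_pos: [382.1, -256.7, 211.3]
tcp_rot: [-179.9, 0.1, -11.0]
ft_force: [-0.7, -0.2, 0.3]
finger_gap: 51.3
grip_force: 0.0
time: 49.75
tool_pos: [464.4, -211.8, 407.9]
tcp_rot: [179.8, -0.5, -11.1]
ft_force: [0.3, -0.1, -0.0]
finger_gap: 51.2
grip_force: 0.0
time: 50.0
tool_pos: [462.5, -211.5, 401.9]
tcp_rot: [180.0, 0.1, -11.0]
ft_force: [-0.3, 0.2, -0.5]
finger_gap: 51.6
grip_force: 0.0
```

View pics/fin.png

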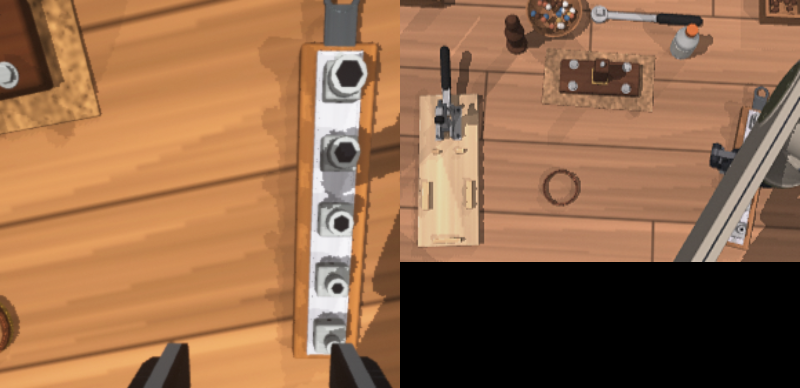

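All five sockets sit on the rail in order with the largest next to the eye at (340,75). The base lies wholly on the mat, the clamp is open, the other goods look undisturbed, and each insertion ended on a hard stop.

```bash
python3 -c "
from bench import *
print(hand_in())"
```

```text
the job is handed in; nothing more can be done
None
```

The job is handed in, but no verdict came back: the clamp is open, the base stands on the cork mat, and all five sockets are seated in size order on the rail with the largest next to the eye. The final pictures show no other goods disturbed.

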